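# Stand the clay pots on their saucers

## Robot

A 6-joint arm with a two-finger parallel gripper is mounted at the origin on the work surface. World frame = base frame: x ahead of the robot, y to its left, z up, the work surface at z = 0. Lengths are in m, angles in rad, forces in N, time in s.
With the tool pointing down it reaches from about 0.275 to 0.85 m from the base axis. Payload 19 kg.
Tool frame: the origin (TCP) lies at the very end of the fingers, on their centre line; the grasp point (between the pads) lies r.grip_depth behind it (r.grip_depth is the distance from the TCP to the grasp point, in m); z points along the fingers, x is the direction in which the jaws open and shut, and the axes are right-handed (so a half turn about z gives the same grasp; the last joint's range is limited). The gripper opens to 85 mm and grips with 20 to 120 N. Pads are 22 mm wide; open, the fingers measure 114 mm over their backs; the gripper's body (76 mm by 85 mm) begins 54 mm behind the grasp point. The pads swing forward as they close: fully open they stand 13 mm farther back than shut.
Start: joints at [1.102, 0.15, 1.437, -0, 1.554, -0.134], TCP at [0.189, 0.543, 0.231] pointing down, gripper open.
Joint ranges: [-2.8, 2.8], [-0.68, 2.1], [0.12, 2.68], [-1.39, 4.53], [0.16, 2.79], [-2.81, 2.81]. Speed limits (rad/s): [1.89, 1.89, 2.22, 3.01, 3.01, 3.01].

## Interface

Orientations are given as a 3x3 rotation matrix whose columns are the frame's x, y, z axes.
In Python, from workcell import r gives the robot as it stands. Calls block until the motion is done:
- r.move_to(position, orientation): joint-space move of the TCP to a pose.
- r.move_straight(position, rate=0.15, rot=None): straight line of the TCP; rot=None keeps the orientation; rate is the mean speed in m/s.
- r.move_joints(angles): joint-space move.
- r.grip(opening, newtons=None): finger opening in m; newtons is the grip in N (None keeps the last); returns when the fingers have stopped.
- r.dwell(seconds).
- r.ik(position, orientation): joint angles nearest the present ones, or None.
- r.get_obs(): the state.
- r.read_camera(name): name is "side" or "top" or "wrist"; returns the picture (384x512x3 uint8, red, green, blue); there is no depth.
- r.get_calibration(name): a dict with "K" (3x3 intrinsics, pixels), "origin" and "rotation" of the camera in the world; the wrist camera has in their place "hand_eye" (4x4, takes a point from camera to tool coordinates, whose origin is the TCP and whose axes are the tool frame's). Camera axes: x right, y up, looking along -z (the intrinsics and any distortion apply to the point x, -y, -z); pixel columns grow to the right and rows downward; lengths in m; the calibration is good to about 2 mm. A picture is of the moment at which its call begins: read the wrist's pose just before it. get_calibration takes no time and is no camera call.
A pose or a line that the arm cannot do raises r.Unreachable and nothing moves.
- r.finish_job(): hands the job in, once; it reports no verdict.
Trained networks look in the newest picture that a camera, given by its name, has taken for a name from the list of things; names that differ only in an ending like _2 or _b are one class to them, and where a whole thing is asked for, a point or a joint stands for the part that bears it (a point fixed in the world has none). Each returns a list of dicts, best first, with "confidence" (0 to 1); they miss things now and then, are a little off and sometimes report something else, mostly with a low value. They report only what shows in the picture. A call takes as long as a camera call. They do not tell look-alikes from the thing itself.
- r.find_in(label, camera): "position" ([x, y, z] in m, in world coordinates, good to about 4 mm: the middle of the surface that is visible of it).
- r.regions_of(label, camera): "pixels" (384x512 bool, what is visible of it).
The state is a dict: "time_s": time; "qpos": joint angles; "joint_velocities": joint speeds; "tau": joint torques, N m; "eef_pos": TCP position; "eef_rot": TCP orientation; "contact_force": force on the tool from outside, world axes, zero at the start; "ft_torque": the same for the moment, N m; "gripper_width": finger opening in m.
Only numpy, scipy, OpenCV 4.12 (cv2) and the standard library are available. Lean on these libraries where they do the work, as an engineer would, in place of code of your own. Each camera call takes 0.05 s, during which the arm holds its last target. There are 200 camera calls.

## Task

Pick out the four empty clay pots on the bench and stand each one upright on the white saucer made for it, sitting flat on the saucer's floor: the large, middle-sized and small round pots on the round saucers of their own size, and the square pot squared up on the square saucer. Set the pots down, do not drop them, leave the saucers where they lie, and do not push the red box or the nail punch about.

Things in the scene. Friction and masses are not known exactly. Their poses are not given: they have to be found in the camera images.
- pot_large_mid (a point): large round clay (terracotta) flowerpot, empty, open at the top, standing on the bench: 70 mm diameter over the upright collar round its rim, tapering to 46 mm diameter at the foot, 66 mm high, wall 4.5 mm; the collar is the top 20 mm, with parallel upright sides, and is the place to grip from outside. The point is on the pot's axis, half-way up (33 mm over its foot); z up; 0.11 to 0.2 kg
- pot_medium_mid (a point): middle-sized round clay (terracotta) flowerpot, empty, open at the top, standing on the bench: 56 mm diameter over the upright collar round its rim, tapering to 37 mm diameter at the foot, 54 mm high, wall 4.5 mm; the collar is the top 17 mm, with parallel upright sides, and is the place to grip from outside. The point is on the pot's axis, half-way up (27 mm over its foot); z up; 0.07 to 0.12 kg
- pot_small_mid (a point): small round clay (terracotta) flowerpot, empty, open at the top, standing on the bench: 44 mm diameter over the upright collar round its rim, tapering to 27 mm diameter at the foot, 42 mm high, wall 4.5 mm; the collar is the top 14 mm, with parallel upright sides, and is the place to grip from outside. The point is on the pot's axis, half-way up (21 mm over its foot); z up; 0.04 to 0.07 kg
- pot_square_mid (a point): square clay (terracotta) flowerpot, empty, open at the top, standing on the bench: 58 mm square over the upright collar round its rim, tapering to 40 mm square at the foot, 54 mm high, wall 4.5 mm; the collar is the top 17 mm, with parallel upright sides, and is the place to grip from outside. The point is on the pot's axis, half-way up (27 mm over its foot); z up, x and y square to its sides; 0.08 to 0.15 kg
- saucer_large: large round white ceramic plant saucer lying loose on the bench: 88 mm diameter over the rim, 14 mm high, flat inner floor 70 mm across and 5 mm above the bench. Origin at the centre of its underside, z up
- saucer_medium: middle-sized round white ceramic plant saucer lying loose on the bench: 72 mm diameter over the rim, 14 mm high, flat inner floor 56 mm across and 5 mm above the bench. Origin at the centre of its underside, z up
- saucer_small: small round white ceramic plant saucer lying loose on the bench: 58 mm diameter over the rim, 14 mm high, flat inner floor 44 mm across and 5 mm above the bench. Origin at the centre of its underside, z up
- saucer_square: square white ceramic plant saucer lying loose on the bench: 74 mm square over the rim, 14 mm high, flat inner floor 59 mm across and 5 mm above the bench. Origin at the centre of its underside, z up, x and y square to its sides
- red_box_mid (a point): bystander: red plastic box 66 x 66 mm, 50 mm high, with a ribbed round twist cap on top, 69 mm high in all; the point is on its axis, half-way up; loose
- nail_punch_mid (a point): bystander: steel nail punch lying on the bench, 115 mm long, 11 mm thick, square head towards its -x and tapered tip towards its +x; the point is at its middle, 5.5 mm above the bench; loose
Not all that is in view belongs to the job. Leave any blue look-alike of the part that bears pot_square_mid alone.

How it is judged:
By the outcome, as a careful person would: the job done as asked, in the order asked, and still so for the second after the job is handed in, with the robot touching nothing.
It also fails if it takes over 99 s, if anything falls off the work surface, if the arm or the gripper's body presses on something with over 40 N, if the wrist force passes 120 N, or if a joint passes its speed limit or range.

## Working session

There is one attempt and no reset: what is moved stays moved. The work goes in short steps, each a Python script; the robot and the scene stay as the last script left them, time stands still between calls to the robot, and variables do not carry over. Pictures are saved under pics/ and viewed, about 12 in all and at most 16, crops included, and the job is handed in when it is done.

```bash
mkdir -p pics; ls; python3 - <<'E'
from workcell import r
import cv2,numpy as np
for c in ["top","side"]:
    im=r.read_camera(c); cv2.imwrite(f"pics/{c}0.png",im[:,:,::-1])
    k=r.get_calibration(c); print(c,{a:(np.round(b,4).tolist() if not isinstance(b,str) else b) for a,b in k.items()})
    for l in ["pot_large_mid","pot_medium_mid","pot_small_mid","pot_square_mid","saucer_large","saucer_medium","saucer_small","saucer_square","red_box_mid","nail_punch_mid"]:
        print(l,[(np.round(d["position"],3).tolist(),round(d["confidence"],2)) for d in r.find_in(l,c)])
print(r.grip_depth,r.get_obs()["time_s"]); print(r.get_calibration("wrist"))
E
```

```text
pics
top {'K': [[446.7363, 0.0, 259.6404], [0.0, 446.7363, 196.0556], [0.0, 0.0, 1.0]], 'origin': [0.3918, 0.0078, 1.1995], 'rotation': [[-0.0179, 0.9932, -0.1146], [-0.9998, -0.0163, 0.015], [0.0131, 0.1149, 0.9933]]}
pot_large_mid [([0.636, -0.215, 0.039], 0.85)]
pot_medium_mid [([0.633, 0.087, 0.03], 0.62)]
pot_small_mid [([0.642, 0.248, 0.033], 0.51), ([0.504, 0.082, 0.005], 0.16)]
pot_square_mid [([0.475, -0.221, 0.035], 0.73), ([0.35, -0.193, 0.033], 0.63), ([0.362, -0.351, 0.04], 0.56)]
saucer_large [([0.621, -0.068, 0.005], 0.81)]
saucer_medium [([0.522, 0.235, 0.009], 0.68), ([0.642, 0.247, 0.032], 0.44)]
saucer_small [([0.502, 0.081, 0.006], 0.69)]
saucer_square [([0.517, -0.089, 0.004], 0.68)]
red_box_mid [([0.465, 0.389, 0.048], 0.73)]
nail_punch_mid [([0.451, -0.411, 0.009], 0.57)]
side {'K': [[451.3991, 0.0, 251.4254], [0.0, 451.3991, 185.7542], [0.0, 0.0, 1.0]], 'origin': [-0.1345, -0.622, 0.7497], 'rotation': [[0.6909, 0.4468, -0.5684], [-0.7229, 0.4235, -0.5459], [-0.0033, 0.7881, 0.6156]]}
pot_large_mid [([0.624, -0.205, 0.05], 0.82)]
pot_medium_mid [([0.626, 0.078,
[... 393 characters left out ...]
, 0.24)]
saucer_square [([0.522, -0.089, 0.009], 0.9), ([0.634, 0.239, 0.029], 0.66)]
red_box_mid [([0.46, 0.378, 0.047], 0.75)]
nail_punch_mid [([0.456, -0.414, 0.01], 0.7)]
0.0187 1.1
{'K': array([[286.6683627 ,   0.        , 257.82272978],
       [  0.        , 286.6683627 , 187.61377605],
       [  0.        ,   0.        ,   1.        ]]), 'hand_eye': array([[ 9.99999618e-01, -3.69221523e-04, -7.92283562e-04,
         1.77229269e-04],
       [-6.08567357e-04, -9.44728310e-01, -3.27853702e-01,
        -8.38596327e-02],
       [-6.27442068e-04,  3.27854059e-01, -9.44728174e-01,
        -1.41168162e-01],
       [ 0.00000000e+00,  0.00000000e+00,  0.00000000e+00,
         1.00000000e+00]])}
```

View pics/top0.png

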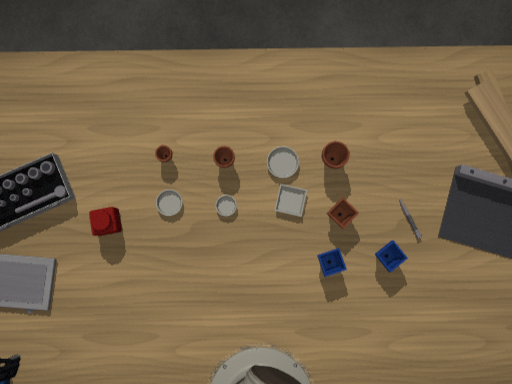

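View pics/side0.png

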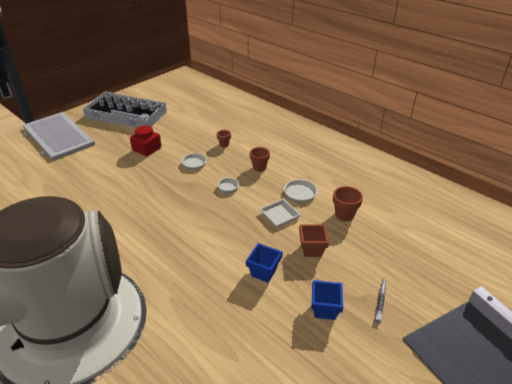

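Top view: clay pots are small (164,154), medium (224,157), large (335,155) and square (342,213). Two blue square look-alikes stand at (332,263) and (391,256). Saucers are large (283,163), square (291,201), small (226,206) and medium (170,203). The terracotta one of the three square pots, about (0.475,-0.22), is the one meant. Next I'll survey from the wrist camera and fit silhouettes.

```bash
cat > h.py <<'E'
from workcell import r
import numpy as np, cv2
from scipy.optimize import minimize
# name: (square?, [(z, width)...], first guess)
M={"pot_large_mid":(0,[(0,.046),(.046,.070),(.066,.070)],(.633,-.212)),
"pot_medium_mid":(0,[(0,.037),(.037,.056),(.054,.056)],(.632,.084)),
"pot_small_mid":(0,[(0,.027),(.028,.044),(.042,.044)],(.641,.244)),
"pot_square_mid":(1,[(0,.040),(.037,.058),(.054,.058)],(.475,-.22)),
"saucer_large":(0,[(0,.070),(.014,.088)],(.622,-.07)),
"saucer_medium":(0,[(0,.056),(.014,.072)],(.519,.236)),
"saucer_small":(0,[(0,.044),(.014,.058)],(.506,.082)),
"saucer_square":(1,[(0,.059),(.014,.074)],(.519,-.089))}
def down(yaw):
    c,s=np.cos(yaw),np.sin(yaw); return np.array([[c,s,0],[s,-c,0],[0,0,-1.]])
def campose(cam,obs=None):
    k=r.get_calibration(cam)
    if cam=="wrist":
        he=k["hand_eye"]; R=obs["eef_rot"]; return k["K"],R@he[:3,3]+obs["eef_pos"],R@he[:3,:3]
    return k["K"],np.array(k["origin"]),np.array(k["rotation"])
def project(P,pose):
    K,o,R=pose; q=(P-o)@R*[1,-1,-1]; q=q@K.T; return q[:,:2]/q[:,2:]
def model(name,x,y,yaw,z0=0):
    sq,lv,_=M[name]; t=np.arange(4)*np.pi/2+np.pi/4+yaw if sq else np.arange(48)*np.pi/24
    return np.vstack([np.c_[x+w/2*(2**.5 if sq else 1)*np.cos(t),y+w/2*(2**.5 if sq else 1)*np.sin(t),0*t+z+z0] for z,w in lv])
def fit(name,cam,pose,guess=None,z0=0):
    """best IoU of projected hull with network mask; picks the mask nearest the guess"""
    g=guess or M[name][2]; S=4
    best=None
    for d in r.regions_of(name,cam):
        m=d["pixels"].astype(np.uint8)
        if m.sum()<30: continue
        ys,xs=np.nonzero(m); e=np.hypot(*(project(model(name,*g,0,z0),pose).mean(0)-[xs.mean(),ys.mean()]))
        if best is None or e<best[0]: best=(e,m,d["confidence"])
    if best is None or best[0]>30: return None
    big=cv2.resize(best[1],None,fx=S,fy=S,interpolation=cv2.INTER_NEAREST)
    def cost(p):
        uv=(project(model(name,*p,z0),pose)+.5)*S
        h=cv2.convexHull((uv).astype(np.float32)); c=np.zeros_like(big)
        cv2.fillConvexPoly(c,np.round(h*16).astype(np.int32),1,shift=4)
        return -np.sum(c&big)/np.sum(c|big)
    yaws=[0,.26,.52,-.26,-.52,.78] if M[name][0] else [0]
    o=[minimize(cost,[*g,a],method="Nelder-Mead",options=dict(initial_simplex=[[*g,a],[g[0]+.008,g[1],a],[g[0],g[1]+.008,a],[g[0],g[1],a+.2]],xatol=1e-4,fatol=1e-4)) for a in yaws]
    o=min(o,key=lambda v:v.fun); return (*np.round(o.x,4),round(-o.fun,3),round(best[2],2))
def shoot(cam,fn=None):
    obs=r.get_obs(); im=r.read_camera(cam)
    if fn: cv2.imwrite("pics/"+fn,im[:,:,::-1])
    return im,campose(cam,obs)
E
python3 - <<'E'
from h import *
print(np.round(r.get_obs()["eef_rot"],2).tolist())
im,p=shoot("top")
for n in M: print("top",n,fit(n,"top",p))
for i,(q,names) in enumerate([((.53,.14,.22),[n for n in M if "medium" in n or "small" in n]),((.53,-.13,.22),[n for n in M if "large" in n or "square" in n])]):
    for yaw in (np.pi/2,-np.pi/2):
        j=r.ik(q,down(yaw)); print(yaw,None if j is None else np.round(j,2))
    r.move_to(q,down(np.pi/2)); r.dwell(.2)
    im,p=shoot("wrist",f"w{i}.png")
    for n in names: print("wrist",n,fit(n,"wrist",p))
print(r.get_obs()["time_s"])
cv2.imwrite("pics/w.png",np.vstack([cv2.imread("pics/w0.png")[100:],cv2.imread("pics/w1.png")[100:]]))
E
```

```text
[[0.33, 0.94, -0.0], [0.94, -0.33, -0.0], [-0.0, -0.0, -1.0]]
top pot_large_mid (np.float64(0.7032), np.float64(-0.2058), np.float64(-0.7333), np.float64(-0.0), 0.94)
top pot_medium_mid (np.float64(0.6927), np.float64(0.1092), np.float64(-0.3778), np.float64(-0.0), 0.57)
top pot_small_mid (np.float64(0.6617), np.float64(0.2967), np.float64(-0.6444), np.float64(-0.0), 0.78)
top pot_square_mid None
top saucer_large (np.float64(0.6531), np.float64(0.0144), np.float64(-0.4667), np.float64(-0.0), 0.83)
top saucer_medium (np.float64(0.559), np.float64(0.308), np.float64(-2.0), np.float64(-0.0), 0.64)
top saucer_small (np.float64(0.5362), np.float64(0.1442), np.float64(-0.7333), np.float64(-0.0), 0.8)
top saucer_square (np.float64(0.5848), np.float64(-0.0232), np.float64(-0.5556), np.float64(-0.0), 0.59)
1.5707963267948966 [ 0.12  0.1   1.52 -0.    1.52 -1.45]
-1.5707963267948966 [ 0.12  0.1   1.52 -0.    1.52  1.69]
wrist pot_medium_mid (np.float64(0.6533), np.float64(0.1453), np.float64(-0.8), np.float64(-0.0), 0.55)
wrist pot_small_mid (np.float64(0.626), np.float64(0.2868), np.float64(-
[... 189 characters left out ...]
0.1442), np.float64(-0.7333), np.float64(-0.0), 0.72)
1.5707963267948966 [-0.38  0.09  1.52 -0.    1.52 -1.95]
-1.5707963267948966 [-0.38  0.09  1.52 -0.    1.52  1.19]
wrist pot_large_mid (np.float64(0.6757), np.float64(-0.2867), np.float64(0.7333), np.float64(-0.0), 0.67)
wrist pot_square_mid (np.float64(0.4074), np.float64(-0.1702), np.float64(-0.2667), np.float64(-0.0), 0.73)
wrist saucer_large (np.float64(0.6247), np.float64(0.0287), np.float64(-1.0), np.float64(-0.0), 0.72)
wrist saucer_square (np.float64(0.5848), np.float64(-0.0232), np.float64(-0.5556), np.float64(-0.0), 0.78)
5.4083h.py:40: RuntimeWarning: overflow encountered in scalar negative
  return -np.sum(c&big)/np.sum(c|big)
```

View pics/w.png

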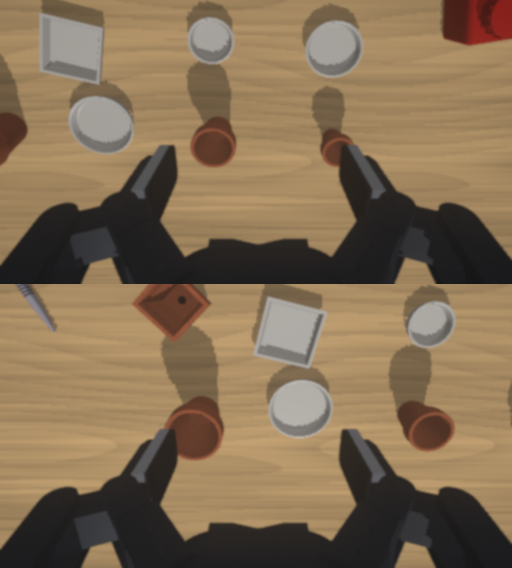

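The wrist view shows the terracotta square pot at (172,310) in the lower picture, with the saucers in clear view. The fit failed because of a uint8 overflow in the cost function. I'll fix that and refit.

```bash
sed -i 's/return -np.sum(c&big)\/np.sum(c|big)/return -float(np.sum(c\&big))\/float(np.sum(c|big))/' h.py
python3 - <<'E'
from h import *
f=lambda t: None if t is None else [float(v) for v in t]
p=campose("top")
for n in M: print("top",n,f(fit(n,"top",p)))
p=campose("wrist",r.get_obs())
for n in [n for n in M if "large" in n or "square" in n or n=="pot_medium_mid"]: print("wrist",n,f(fit(n,"wrist",p)))
r.move_to((.55,.10,.25),down(np.pi/2)); r.dwell(.2)
im,p=shoot("wrist","w2.png")
for n in M: print("wrist2",n,f(fit(n,"wrist",p)))
im,p=shoot("side")
for n in M: print("side",n,f(fit(n,"side",p)))
print(r.get_obs()["time_s"])
E
```

```text
top pot_large_mid [0.628, -0.2085, 0.116, 0.96, 0.94]
top pot_medium_mid [0.6301, 0.0834, 0.1017, 0.873, 0.57]
top pot_small_mid [0.6436, 0.2451, 0.0113, 0.94, 0.78]
top pot_square_mid None
top saucer_large [0.6204, -0.0727, 0.0719, 0.949, 0.83]
top saucer_medium [0.5155, 0.2324, 0.2034, 0.91, 0.64]
top saucer_small [0.5052, 0.0808, 0.0112, 0.951, 0.8]
top saucer_square [0.5171, -0.0912, -0.2352, 0.946, 0.59]
wrist pot_large_mid [0.6276, -0.2074, 0.0483, 0.867, 0.67]
wrist pot_medium_mid [0.6302, 0.081, 0.1349, 0.93, 0.87]
wrist pot_square_mid [0.4778, -0.2225, 0.7812, 0.975, 0.73]
wrist saucer_large [0.6205, -0.0741, 0.1389, 0.95, 0.72]
wrist saucer_square [0.5171, -0.0918, 1.3355, 0.974, 0.78]
wrist2 pot_large_mid [0.6294, -0.207, 0.0732, 0.961, 0.73]
wrist2 pot_medium_mid [0.6312, 0.0845, 0.117, 0.947, 0.74]
wrist2 pot_small_mid [0.6441, 0.2438, -0.0169, 0.93, 0.88]
wrist2 pot_square_mid [0.4779, -0.2217, -0.812, 0.952, 0.83]
wrist2 saucer_large [0.6216, -0.0709, 0.4989, 0.94, 0.79]
wrist2 saucer_medium [0.5172, 0.233, 0.111, 0.943, 0.81]
wrist2 saucer_small [0.5066, 0.0823, -0.0275, 0.932, 0.71]
wrist2 saucer_square [0.5178, -0.0901, 1.3327, 0.976, 0.79]
side pot_large_mid None
side pot_medium_mid [0.6344, 0.0859, -0.0434, 0.947, 0.6]
side pot_small_mid [0.6484, 0.2446, 0.0025, 0.839, 0.75]
side pot_square_mid [0.4815, -0.2191, 0.769, 0.941, 0.86]
side saucer_large [0.6238, -0.072, 0.0073, 0.944, 0.73]
side saucer_medium [0.5186, 0.2347, 0.1514, 0.944, 0.89]
side saucer_small [0.5079, 0.0836, -0.0757, 0.901, 0.73]
side saucer_square [0.5186, -0.0909, -0.2178, 0.92, 0.94]
8.0833
```

Top, side and wrist fits agree to about 3 mm. I'll pick and place the large pot first, and make a crop to confirm the square pot.

```bash
cat >> h.py <<'E'
def pick(name,xy,yaw):
    lv=M[name][1]; w=lv[2][1]; zg=(lv[1][0]+lv[2][0])/2-r.grip_depth-.013*w/.085
    r.grip(.085,35); R=down(yaw)
    r.move_to([*xy,.16],R); r.move_straight([*xy,zg+.02],.15); r.move_straight([*xy,zg],.06)
    b=r.get_obs(); r.grip(w-.02,35); o=r.get_obs()
    print(name,"width",round(o["gripper_width"],4),"expected",w,"dF",np.round(o["contact_force"]-b["contact_force"],1))
    if abs(o["gripper_width"]-w)>.004: print("BAD GRIP"); return None
    r.move_straight([*xy,zg+.01],.04); r.move_straight([*xy,zg+.11],.15)
    o=r.get_obs(); print("lifted width",round(o["gripper_width"],4),"F",np.round(o["contact_force"],1),"t",o["time_s"]); return zg
def place(xy,yaw,zg):
    R=down(yaw); r.move_to([*xy,zg+.11],R); r.move_straight([*xy,zg+.015],.15); r.move_straight([*xy,zg+.0075],.03); r.dwell(.15)
    f0=r.get_obs()["contact_force"][2]; z=zg+.0075
    while z>zg+.0015:
        z-=.0005; r.move_straight([*xy,z],.02); f=r.get_obs()["contact_force"][2]-f0
        if f>2.5: break
    print("down at",round(z-zg,4),"f",round(f,2)); r.dwell(.2)
    r.grip(.085); r.dwell(.15); r.move_straight([*xy,zg+.03],.06); r.move_straight([*xy,zg+.13],.2)
    print("t",r.get_obs()["time_s"])
E
python3 - <<'E'
from h import *
a=cv2.imread("pics/w1.png")[90:210,110:350]; cv2.imwrite("pics/sq.png",cv2.resize(a,None,fx=3,fy=3,interpolation=cv2.INTER_CUBIC))
zg=pick("pot_large_mid",(.629,-.2077),np.pi/2)
if zg is not None:
    place((.621,-.0725),np.pi/2,zg)
    shoot("wrist","w3.png")
E
```

```text
pot_large_mid width 0.0691 expected 0.07 dF [-0.5  0.8  5.1]
lifted width 0.0695 F [-0.3  0.4 -1.8] t 12.4667
down at 0.0055 f 4.79
t 17.2667
```

View pics/w3.png

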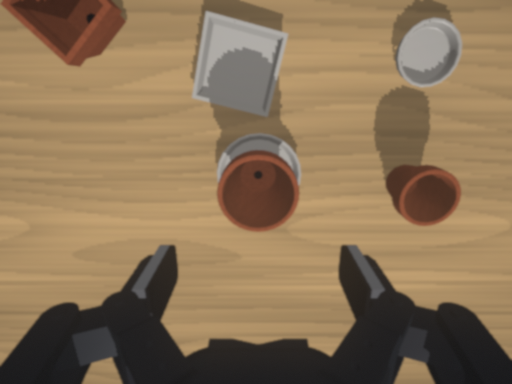

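View pics/sq.png

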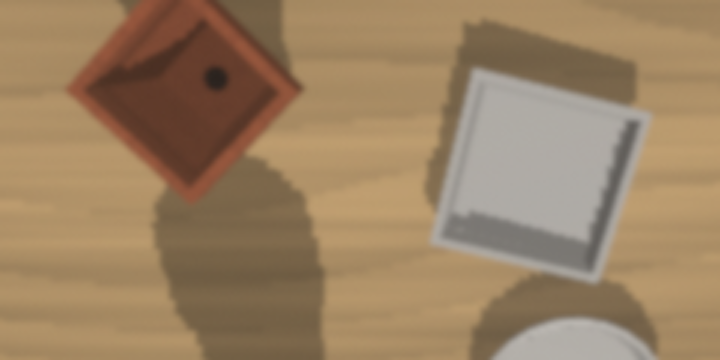

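The large pot stands on its saucer at (258,190), with the saucer rim showing evenly left and right. The crop shows the terracotta square pot at (185,90), empty and turned about 45°. Medium and small come next.

```bash
python3 - <<'E'
from h import *
for n,p,s in [("pot_medium_mid",(.631,.083),(.517,.2335)),("pot_small_mid",(.644,.2445),(.506,.082))]:
    zg=pick(n,p,np.pi/2)
    if zg is None: break
    place(s,np.pi/2,zg)
shoot("wrist","w4.png")
E
```

```text
pot_medium_mid width 0.055 expected 0.056 dF [-2.1 -0.6  5.7]
lifted width 0.055 F [-0.6 -0.3 -2.2] t 21.25
down at 0.0055 f 3.98
t 26.3333
pot_small_mid width 0.0424 expected 0.044 dF [0.  0.9 4.2]
lifted width 0.042 F [-0.2  0.4 -1.5] t 30.3083
down at 0.005 f 6.55
t 35.8167
```

View pics/w4.png

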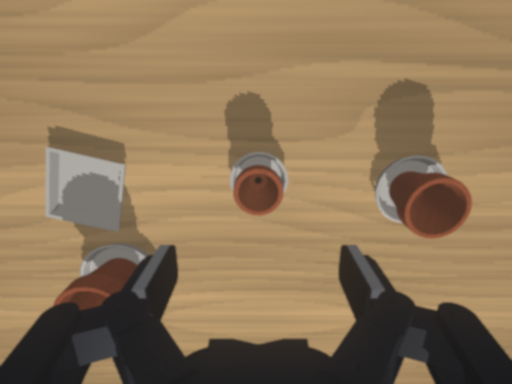

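The small pot at (258,190) and the medium pot at (430,200) stand upright in their saucers. The square pot is next, with a fresh fit of its yaw and the saucer's from nearby.

```bash
python3 - <<'E'
from h import *
f=lambda t: None if t is None else [float(v) for v in t]
r.move_to((.50,-.155,.2),down(np.pi/2)); r.dwell(.2)
im,p=shoot("wrist")
a=fit("pot_square_mid","wrist",p,(.478,-.222)); b=fit("saucer_square","wrist",p,(.5178,-.091)); print(f(a),f(b))
q=lambda t,ref: ref+((t-ref+np.pi/4)%(np.pi/2)-np.pi/4)
ya=q(a[2],.775) if a else .775; yb=q(b[2],1.334) if b else 1.334
if abs(ya-.775)<.06 and abs(yb-1.334)<.06:
    zg=pick("pot_square_mid",(a[0],a[1]) if a else (.478,-.222),ya)
    if zg is not None:
        place((b[0],b[1]) if b else (.5178,-.091),yb,zg)
        shoot("wrist","w5.png")
E
```

```text
[0.4779, -0.2215, 0.7702, 0.976, 0.89] [0.5171, -0.091, -0.2391, 0.978, 0.78]
pot_square_mid width 0.0572 expected 0.058 dF [-0.6  0.7  3.1]
lifted width 0.0578 F [ 0.1  0.4 -1.2] t 41.1333
down at 0.005 f 6.68
t 46.2833
```

View pics/w5.png

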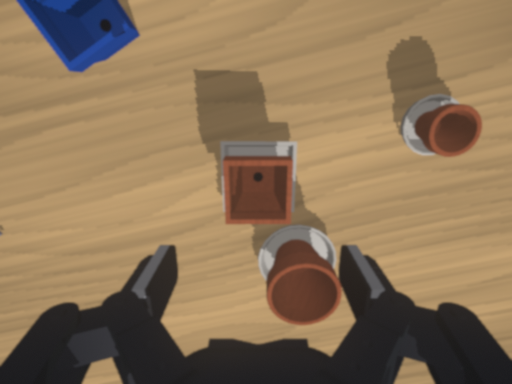

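The square pot sits squared in its saucer at (258,190). I'll move clear for a final check with numbers and a side picture.

```bash
python3 - <<'E'
from h import *
f=lambda t: None if t is None else [float(v) for v in t]
r.move_joints([1.102,.15,1.437,0,1.554,-.134]); r.dwell(.3)
S={"large":(.621,-.0725),"medium":(.517,.2335),"small":(.506,.082),"square":(.5171,-.091)}
for c in ("top","side"):
    im,p=shoot(c,f"{c}9.png")
    for k,s in S.items(): print(c,k,s,"pot",f(fit(f"pot_{k}_mid",c,p,s,.005)),"saucer",f(fit(f"saucer_{k}",c,p,s)))
    for l in ("red_box_mid","nail_punch_mid"): print(l,[np.round(d["position"],3).tolist() for d in r.find_in(l,c)])
t=cv2.imread("pics/top9.png")[130:290,70:430]; s=cv2.imread("pics/side9.png")[110:270,120:480]
cv2.imwrite("pics/end.png",cv2.resize(np.vstack([t,s]),None,fx=1.8,fy=1.8,interpolation=cv2.INTER_CUBIC))
o=r.get_obs(); print(o["time_s"],o["contact_force"])
E
```

```text
top large (0.621, -0.0725) pot [0.6212, -0.0738, 0.0447, 0.889, 0.77] saucer [0.6343, -0.0805, -0.2628, 0.719, 0.69]
top medium (0.517, 0.2335) pot [0.5148, 0.2322, 0.2645, 0.856, 0.82] saucer [0.5149, 0.2312, 0.153, 0.265, 0.62]
top small (0.506, 0.082) pot [0.5063, 0.0818, 0.0271, 0.937, 0.76] saucer None
top square (0.5171, -0.091) pot [0.5166, -0.0917, -0.2285, 0.941, 0.88] saucer [0.5152, -0.0887, -0.2858, 0.191, 0.78]
red_box_mid [[0.464, 0.385, 0.048]]
nail_punch_mid [[0.45, -0.408, 0.009]]
side large (0.621, -0.0725) pot [0.6238, -0.072, 0.0225, 0.947, 0.78] saucer [0.6238, -0.0733, 0.029, 0.288, 0.55]
side medium (0.517, 0.2335) pot [0.5217, 0.2355, -0.0742, 0.941, 0.85] saucer None
side small (0.506, 0.082) pot [0.5104, 0.0842, -0.1371, 0.948, 0.71] saucer None
side square (0.5171, -0.091) pot [0.5201, -0.0898, -0.2984, 0.915, 0.56] saucer [0.5182, -0.092, -0.25, 0.353, 0.56]
red_box_mid [[0.458, 0.379, 0.042]]
nail_punch_mid [[0.457, -0.416, 0.007]]
50.2833 [-1.06176017 -0.19059896  0.17233143]
```

View pics/end.png

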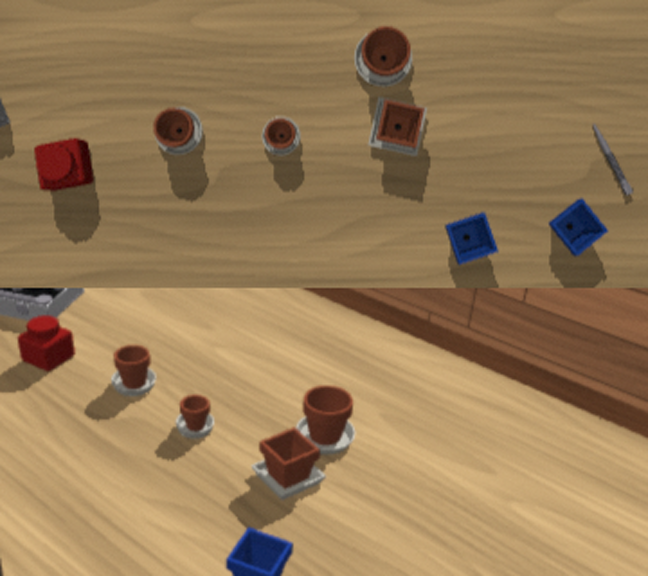

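All four pots stand upright and centred on their saucers, and the bystanders have not moved. I'm handing in.

```bash
python3 -c "
from workcell import r
r.finish_job()"
```

```text
the job is handed in; nothing more can be done
```

All four clay pots (large, medium, small, then square) stand upright on their own saucers, and the job was handed in at about 50 s. Each was gripped by its collar, lowered until it touched the saucer floor (5.0–5.5 mm above the bench, 4–7 N), then released.

- **Pot positions:** in the last top and side fits each pot sits within about 5 mm of its saucer's centre, less than the 8.5–12 mm of slack. The square pot's yaw came out at -0.23 from the top and -0.30 from the side, against -0.24 for its saucer.
- **Bystanders:** the red box and nail punch read within a few mm of their first positions, which is within the network's noise. The blue pots were not touched.
- **Failed or disagreeing checks:** the final saucer fits are no use because the pots hide most of each saucer: they scored low, and three found nothing. The top fit also put the large saucer about 13 mm off in x, but the pictures show it in place. That the saucers did not move rests on the pictures and the light contact forces.

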